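# Dial the code on the reagent strongbox

## Robot

A 6-joint arm with a two-finger parallel gripper is mounted at the origin on a cart in front of the work surface, level with it; the furniture and walls round the work are solid. World frame = base frame: x ahead of the robot, y to its left, z up, the work surface at z = 0. Lengths are in m, angles in rad, forces in N, time in s.
With the tool pointing down it reaches from about 0.3 to 0.875 m from the base axis. Payload 4.2 kg.
Tool frame: the origin (TCP) lies where the fingers leave the gripper's body, on its centre line; the fingertips stand 73 mm ahead of it and the grasp point (between the pads) lies 54 mm ahead of it (manip.grip_point_offset is the distance from the TCP to the grasp point, in m); z points along the fingers, y is the line along which they close (so a half turn about z gives the same grasp; the last joint's range is limited). The gripper opens to 85 mm and grips with 20 to 120 N. Pads are 22 mm wide; open, the fingers measure 114 mm over their backs; the gripper's body (76 mm by 85 mm) begins 54 mm behind the grasp point. The pads swing forward as they close: fully open they stand 13 mm farther back than shut.
Start: joints at [-1.287, 0.32, 1.565, -0, 1.257, -0.02], TCP at [0.172, -0.549, 0.304] pointing down, gripper open.
Joint ranges: [-3.11, 3.11], [-0.84, 2.01], [0.21, 2.61], [-1.34, 4.49], [0.05, 2.63], [-2.56, 2.56]. Speed limits (rad/s): [2.57, 2.57, 3.14, 3.14, 3.14, 3.14].

## Interface

Orientations are given as a unit quaternion [w, x, y, z].
In Python, from cell import manip gives the robot as it stands.
- The arm moves only by the tool send_path, called after "Emit:" as a command line: name --pt "numbers of a row" for each row, then --argument value for the rest. Schema: {"type":"object","properties":{"rows":{"type":"array","items":{"type":"array","items":{"type":"number"},"minItems":6,"maxItems":6},"minItems":1,"maxItems":20},"aperture":{"type":"number"},"force":{"type":"number"},"only":{"type":"string"},"quiet":{"type":"boolean"},"lines":{"type":"string"}},"required":["rows"],"additionalProperties":false}. rows is a list of rows, 1 to 20 of them, each of 6 numbers: dx, dy, dz in cm, then a rotation vector rx, ry, rz in units of 0.05 rad; each row is the pose to reach, as a shift and turn from the pose commanded when the call began, along the tool's axes at that moment; what a row does not reach only later rows make up. A row lasts 1/10 s, in which the tool goes at most 0.05 m and 0.15 rad, less where a joint would pass 70% of its speed; a pose out of reach is approached as far as the arm can. aperture is the finger opening in m, set as the call begins (left out keeps the last). The fingers move at their own pace and stop on an object; force is the grip in N (left out, the last holds). Time passes only in rows, so rows that do not move let the fingers close. The tool returns the time, the measured TCP pose, the force, the opening and the grip force at its end. only (a regular expression) keeps the lines of the reply that match it, lines (a string "A,B") keeps lines A to B, and quiet returns only ok. Input that does not fit is refused with a message, and nothing moves.
- manip.get_obs(): the state, without advancing time (a new reading comes with each control period).
- manip.read_camera(name): name is "scene" or "top"; returns a dict with "frame" (480x640x3 uint8, red, green, blue), "K" (3x3 intrinsics, pixels), "D" ([k1, k2, p1, p2, k3] as OpenCV has them; the pictures are not rectified), "R" (3x3) and "t" (3): a world point X has camera coordinates R X + t. Camera axes: x right, y down, z forward; pixel columns grow to the right and rows downward; lengths in m; the calibration is good to about 2 mm. A picture is of the moment at which its call begins. There is no depth.
- manip.sign_off(): hands the job in; it is judged then, once.
The state is a dict: "clock": time; "qpos": joint angles; "joint_vel": joint speeds; "joint_torque": joint torques, N m; "position": TCP position; "eef_rot": TCP orientation; "ft_force": force on the tool from outside, world axes, zero at the start; "ft_torque": the same for the moment, N m; "finger_gap": finger opening in m; "grasp_force": force on a finger pad.
Only numpy, scipy, OpenCV 4.12 (cv2) and the standard library are available. Lean on these libraries where they do the work, as an engineer would, in place of code of your own. Each camera call takes 0.05 s, during which the arm holds its last target. There are 200 camera calls.

## Task

Set the combination dials on top of the grey strongbox to one - three - four, read from left to right: first turn the left dial until its pointer stands at the single dot, then turn the right dial until its pointer stands at the group of four dots. The middle dial already points at its three dots; leave it there. Let go of the dials when done.

Things in the scene. Friction and masses are not known exactly. Their poses are not given: they have to be found in the camera images.
- case: grey steel box fixed to the bench, 120 x 310 x 60 mm, three dials in a row along y on its flat top (z = 60). Origin: centre of underside; +x away from the robot, +y left, within 0.3 rad. Round each dial, in an arc on its far side, lie flush groups of one to five black dots, 35 degrees apart, clockwise from above; three dots at +x. Its hasp is on the near side.
- left_dial (a joint): black bar knob, axis vertical through (-5, +92) mm of the case. Rad: 0 = nose to case +x (three dots), + = counter-clockwise from above; one dot +1.222, two +0.611, four -0.611, five -1.222; stops +-1.6. Grip bar 12 mm thick, 48 long, 9 to 28 mm above the lid, on a grey 44 mm round skirt; nose end pointed, with white line. Starts -0.2 to 0.7. 0.04 N m friction, no detents.
- middle_dial (a joint): dial like the left one (same sizes, zero, direction and dots), its axis through (-5, 0) mm of the case, 92 mm from its neighbours. It starts at its three dots (0, within 0.05 rad) and is to stay there.
- right_dial (a joint): dial like the left one (same sizes, zero, direction, dots and friction), its axis through (-5, -92) mm of the case. It starts between -0.1 and +0.8 rad; its four dots lie at -0.611.

How it is judged:
By the outcome, as a careful person would: the job done as asked, in the order asked, and still so for the second after the job is handed in, with the robot touching nothing.
It also fails if it takes over 40 s, if anything falls off the work surface, if the arm or the gripper's body presses on something with over 40 N, if the wrist force passes 120 N, or if a joint passes its speed limit or range.

## Working session

There is one attempt and no reset: what is moved stays moved. The work goes in short steps, Python scripts to look and compute and a tool call to move; the robot and the scene stay as the last step left them, time stands still between calls to the robot, and variables do not carry over. Pictures are saved under pics/ and viewed, at most 10 in all, crops included, and the job is handed in when it is done.

```bash
ls; mkdir -p pics; python3 - <<'E'
from cell import manip
import cv2,numpy as np
o=manip.get_obs();print(o['clock'],o['position'],o['eef_rot'],manip.grip_point_offset)
for n in("scene","top"):
    c=manip.read_camera(n);cv2.imwrite(f"pics/{n}0.png",c["frame"][:,:,::-1])
    np.savez(f"{n}0.npz",**c);print(n,c["K"],c["D"],-c["R"].T@c["t"])
E
```

```text
cell.py
pics
0.0 [ 0.17189343 -0.5483455   0.30306817] [-8.93448669e-04  9.88488494e-01  1.51293370e-01 -1.20284988e-04] 0.0539
scene [[613.98079388   0.         317.76801292]
 [  0.         613.98079388 236.1099916 ]
 [  0.           0.           1.        ]] [-0.00045552  0.          0.          0.          0.        ] [0.00972985 0.54646425 0.62761329]
top [[441.47922742   0.         317.87191791]
 [  0.         441.47922742 241.68038969]
 [  0.           0.           1.        ]] [-0.09836828  0.          0.          0.          0.        ] [0.33457887 0.12505485 0.89241714]
```

View pics/scene0.png

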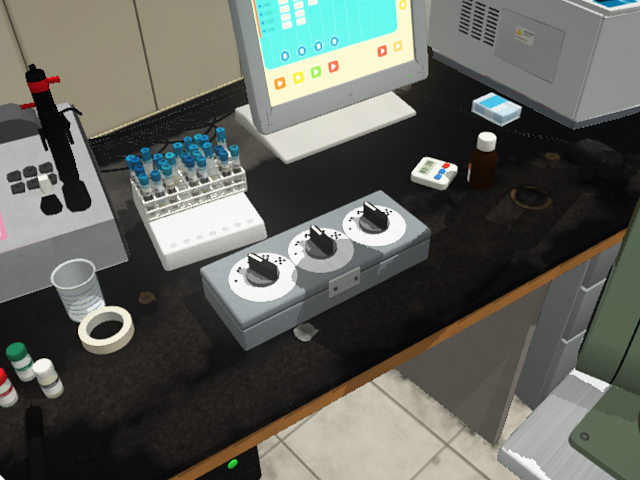

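View pics/top0.png

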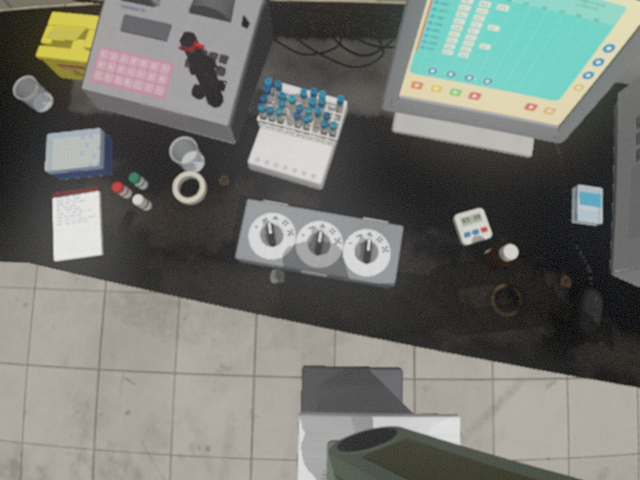

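The box is visible in both: top view lid centre at about (320,240), dials at (271,236), (319,241), (368,250). In the scene view they are at about (263,272), (320,245), (375,222). I'll enlarge both.

```bash
python3 - <<'E'
import cv2
a=cv2.imread("pics/scene0.png")[180:355,195:440];b=cv2.imread("pics/top0.png")[190:295,230:410]
cv2.imwrite("pics/s1.png",cv2.resize(a,None,fx=3.2,fy=3.2,interpolation=cv2.INTER_CUBIC))
cv2.imwrite("pics/t1.png",cv2.resize(b,None,fx=4.4,fy=4.4,interpolation=cv2.INTER_CUBIC))
E
```

```text
(no output)
```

View pics/s1.png

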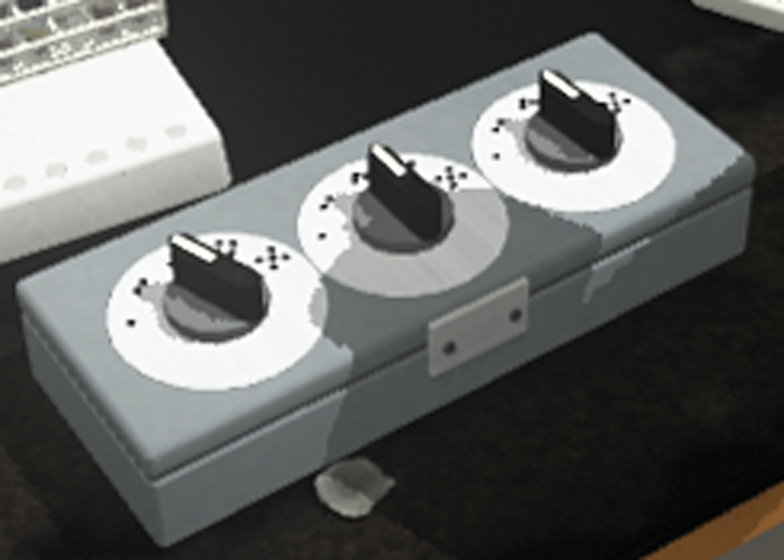

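View pics/t1.png

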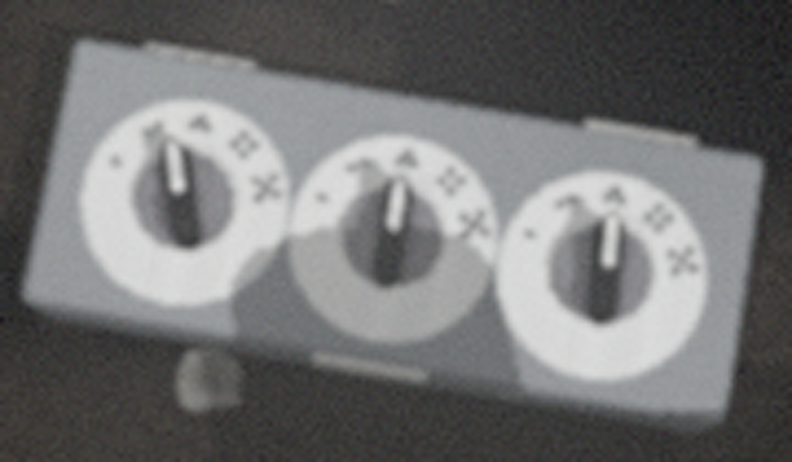

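Scene crop: disc centres are at about (217,311), (403,221), (573,146), with nose tops at (178,238), (377,148), (546,73). Top crop: discs are at (186,202), (393,238), (601,275). The noses are at (171,138), (402,178), (611,212) and the tails at (191,248), (386,284), (602,322). The tall bars' positions are taken at their top, about z=88.

```bash
cat > h.py <<'E'
import cv2,numpy as np
def load(n): return dict(np.load(n+".npz"))
def ray(c,p):
    u=cv2.undistortPoints(np.array([[p]],float),c["K"],c["D"])[0,0]
    return -c["R"].T@c["t"], c["R"].T@np.array([u[0],u[1],1])
def atz(c,p,z):
    o,d=ray(c,p); return o+d*(z-o[2])/d[2]
def tri(c1,p1,c2,p2):
    o1,d1=ray(c1,p1);o2,d2=ray(c2,p2)
    s=np.linalg.lstsq(np.c_[d1,-d2],o2-o1,rcond=None)[0]
    a,b=o1+s[0]*d1,o2+s[1]*d2
    return (a+b)/2,np.linalg.norm(a-b)
E
python3 - <<'E'
from h import *
np.set_printoptions(precision=4,suppress=True)
S,T=load("scene0"),load("top0")
s=lambda x,y:((x+.5)/3.2-.5+195,(y+.5)/3.2-.5+180)
t=lambda x,y:((x+.5)/4.4-.5+230,(y+.5)/4.4-.5+190)
sd=[(217,311),(403,221),(573,146)];td=[(186,202),(393,238),(601,275)]
sn=[(178,238),(377,148),(546,73)];tn=[(171,138),(402,178),(611,212)];tt=[(191,248),(386,284),(602,322)]
D=[]
for i in range(3):
    X,e=tri(S,s(*sd[i]),T,t(*td[i]));D.append(X);N,e2=tri(S,s(*sn[i]),T,t(*tn[i]))
    print("disc",X,e,atz(T,t(*td[i]),.06),atz(S,s(*sd[i]),.06),"nose",N,e2)
D=np.array(D);v=D[0]-D[2];yaw=np.arctan2(-v[0],v[1]);print("spacing",np.linalg.norm(v)/2,"yaw",yaw)
for i in range(3):
    n,q=atz(T,t(*tn[i]),.088),atz(T,t(*tt[i]),.088);w=n-q
    print("bar len",np.linalg.norm(w),"mid",(n+q)/2,"dir world",np.arctan2(w[1],w[0]),"angle",np.arctan2(w[1],w[0])-yaw)
    w=atz(S,s(*sn[i]),.088)-D[i];print(" scene dir",np.arctan2(w[1],w[0])-yaw,np.linalg.norm(w[:2]))
E
```

```text
disc [0.4916 0.2169 0.0586] 0.0008766719564226612 [0.491  0.2164 0.06  ] [0.4908 0.2179 0.06  ] nose [0.5123 0.2199 0.0881] 0.002568531025215483
disc [0.477  0.1259 0.0614] 0.0006509817010215766 [0.477  0.1257 0.06  ] [0.4784 0.1251 0.06  ] nose [0.4978 0.1222 0.0878] 0.0006712735178439217
disc [0.4628 0.0351 0.0595] 0.00016786567971028988 [0.4627 0.0351 0.06  ] [0.4625 0.0356 0.06  ] nose [0.4844 0.0333 0.0882] 0.0022670631747970533
spacing 0.09199452384537883 yaw -0.15725556491139203
bar len 0.04824951352629348 mid [0.4897 0.2156 0.088 ] dir world 0.21653517032979056 angle 0.37379073524118256
 scene dir 0.2728634929405747 0.01973127540689736
bar len 0.04574306036904494 mid [0.4753 0.1253 0.088 ] dir world -0.1267943438058773 angle 0.03046122110551472
 scene dir -0.02482223770443151 0.02062363615387981
bar len 0.0469421071927464 mid [0.4619 0.0359 0.088 ] dir world -0.07847018216259762 angle 0.07878538274879442
 scene dir 0.029983497099050987 0.02099090089863354
```

```bash
cat > go.py <<'E'
import sys,numpy as np
from cell import manip
from scipy.spatial.transform import Rotation as R
np.set_printoptions(precision=4,suppress=True)
x,y,z,yaw=map(float,sys.argv[1:5])
o=manip.get_obs();q=np.array(o["eef_rot"]);A=R.from_quat(q[[1,2,3,0]])
B=R.from_matrix(np.array([[np.cos(yaw),np.sin(yaw),0],[np.sin(yaw),-np.cos(yaw),0],[0,0,-1]]))
t=A.as_matrix()[:,0]
print(o["clock"],o["position"],"yaw",np.arctan2(t[1],t[0]),"q",o["qpos"],"F",o["ft_force"],o["ft_torque"],o["finger_gap"],o["grasp_force"])
print("shift",A.inv().apply(np.array([x,y,z])-o["position"]),"rot",(A.inv()*B).as_rotvec())
E
python3 go.py .491 .2168 .22 .165
```

```text
0.1 [ 0.1719 -0.5484  0.3031] yaw 0.30381329027673576 q [-1.287   0.3203  1.5656 -0.      1.2574 -0.02  ] F [-0.4522 -0.0126 -0.4021] [-0.0137  0.0243 -0.0163] 0.08561928471552203 0.0
shift [ 0.5334 -0.6345  0.0842] rot [-0.0016  0.0001  0.1388]
```
Rows: go first sideways at height then. Single target repeated 20 rows okay. Path z descends straight-line; fine (.22 -> tips .147; bar top .088). Tubes? fine.

Units first: shifts go in cm and turns go in units of 0.05 rad. So -0.6345 m is -63.45, -0.6 m is -60, 0.14 rad is 2.8.

Emit:
send_path --pt "2 -3 0 0 0 0" --pt "5 -6 0 0 0 0.4" --pt "8 -10 0 0 0 0.8" --pt "11 -13 0 0 0 1.2" --pt "14 -17 0 0 0 1.6" --pt "17 -20 0 0 0 2" --pt "20 -24 0 0 0 2.4" --pt "23 -27 0 0 0 2.8" --pt "26 -31 0 0 0 2.8" --pt "29 -34 1 0 0 2.8" --pt "32 -38 2 0 0 2.8" --pt "35 -42 3 0 0 2.8" --pt "38 -45 4 0 0 2.8" --pt "41 -49 5 0 0 2.8" --pt "44 -52 6 0 0 2.8" --pt "47 -56 7 0 0 2.8" --pt "50 -60 8 0 0 2.8" --pt "53.34 -63.45 8.4 0 0 2.8" --pt "53.34 -63.45 8.4 0 0 2.8" --pt "53.34 -63.45 8.4 0 0 2.8" --aperture 0.05

```text
clock: 2.1
position: [0.4909, 0.2169, 0.2189]
eef_rot: [0.001, 0.997, 0.083, -0.001]
ft_force: [-0.4, -0.2, 0.4]
finger_gap: 0.0499
grasp_force: 0.0
```

```bash
python3 go.py .491 .2168 .145 .165
```

```text
2.1 [0.4909 0.2169 0.2189] yaw 0.16577682682093073 q [ 0.3948  0.3304  1.7788 -0.0005  1.0348  1.8001] F [-0.3733 -0.2493  0.3891] [ 0.044  -0.0102 -0.021 ] 0.04994648386423387 0.0
shift [0.0003 0.     0.0739] rot [0.001  0.0022 0.0008]
```

In the tool's units: 0.073 m is 7.3, 0.07 m is 7.

Emit:
send_path --pt "0 0 2 0 0 0" --pt "0 0 4 0 0 0" --pt "0 0 5.5 0 0 0" --pt "0 0 6.5 0 0 0" --pt "0 0 7 0 0 0" --pt "0 0 7.3 0 0 0" --pt "0 0 7.3 0 0 0"

```text
clock: 2.8
position: [0.4912, 0.216, 0.1471]
eef_rot: [0.0, 0.997, 0.082, 0.0]
ft_force: [-0.7, 0.9, 0.0]
finger_gap: 0.0501
grasp_force: 0.0
```

Emit:
send_path --pt "0 0 0 0 0 0" --pt "0 0 0 0 0 0" --pt "0 0 0 0 0 0" --pt "0 0 0 0 0 0" --pt "0 0 0 0 0 0" --pt "0 0 0 0 0 0" --aperture 0 --force 30

```text
clock: 3.4
position: [0.4914, 0.2168, 0.1475]
eef_rot: [-0.0, 0.997, 0.082, 0.001]
ft_force: [-1.4, 3.5, 5.6]
finger_gap: 0.0114
grasp_force: 33.7
```

```bash
python3 go.py .491 .2168 .145 1.065
```

```text
3.4 [0.4914 0.2168 0.1475] yaw 0.16370359762276826 q [0.3939 0.4099 1.8674 0.0007 0.863  1.8005] F [-1.4369  3.513   5.5606] [0.4184 0.2867 0.0662] 0.011371217646441157 33.6957049369812
shift [-0.0004 -0.0001  0.0025] rot [-0.0002 -0.0014 -0.9013]
```

In the tool's units: -0.9 rad is -18.

Emit:
send_path --pt "0 0 0 0 0 -1" --pt "0 0 0 0 0 -3" --pt "0 0 0 0 0 -5" --pt "0 0 0 0 0 -7" --pt "0 0 0 0 0 -9" --pt "0 0 0 0 0 -11" --pt "0 0 0 0 0 -13" --pt "0 0 0 0 0 -15" --pt "0 0 0 0 0 -16.6" --pt "0 0 0 0 0 -17.6" --pt "0 0 0 0 0 -18" --pt "0 0 0 0 0 -18" --pt "0 0 0 0 0 -18"

```text
clock: 4.7
position: [0.4914, 0.2167, 0.1475]
eef_rot: [-0.0, 0.862, 0.507, 0.001]
ft_force: [-1.2, 2.7, 5.2]
finger_gap: 0.011
grasp_force: 33.7
```

```bash
python3 go.py .491 .2168 .145 1.065
```

```text
4.7 [0.4914 0.2167 0.1475] yaw 1.0636700348391237 q [0.3937 0.41   1.8675 0.0006 0.8629 0.9005] F [-1.1882  2.7321  5.2051] [ 0.4326  0.1813 -0.0121] 0.010989706995365032 33.68129253387451
shift [-0.0002 -0.0004  0.0025] rot [ 0.0005 -0.0013 -0.0013]
```

Emit:
send_path --pt "0 0 0 0 0 0" --pt "0 0 0 0 0 0" --pt "0 0 0 0 0 0" --pt "0 0 0 0 0 0" --aperture 0.05

```text
clock: 5.1
position: [0.4911, 0.2161, 0.1466]
eef_rot: [0.0, 0.862, 0.507, -0.0]
ft_force: [0.3, 0.2, -0.4]
finger_gap: 0.0498
grasp_force: 0.0
```

Emit:
send_path --pt "0 0 -2 0 0 0" --pt "0 0 -5 0 0 0" --pt "0 0 -8 0 0 0" --pt "0 0 -8 0 0 0"

```text
clock: 5.5
position: [0.4931, 0.217, 0.2308]
eef_rot: [0.001, 0.862, 0.507, 0.004]
ft_force: [0.7, 0.7, -0.3]
finger_gap: 0.0495
grasp_force: 0.0
```

```bash
python3 go.py .4627 .0353 .22 3.04
```

```text
5.5 [0.4931 0.217  0.2308] yaw 1.0637735781841415 q [ 0.3934  0.3181  1.7636 -0.0003  1.0513  0.9005] F [ 0.6501  0.6682 -0.2605] [-0.0205 -0.0168 -0.02  ] 0.04953432422527505 0.0
shift [-0.1737  0.0616  0.01  ] rot [ 0.01    0.0012 -1.9762]
```

In the tool's units: -0.172 m is -17.2, -0.16 m is -16, -1.976 rad is -39.52.

Emit:
send_path --pt "-2 1 0 0 0 -2" --pt "-6 2 0 0 0 -5" --pt "-10 4 0 0 0 -8" --pt "-14 5 0 0 0 -11" --pt "-16 5.8 0 0 0 -14" --pt "-17.2 6.1 0 0 0 -17" --pt "-17.2 6.1 0 0 0 -20" --pt "-17.2 6.1 0 0 0 -23" --pt "-17.2 6.1 0 0 0 -26" --pt "-17.2 6.1 0 0 0 -29" --pt "-17.2 6.1 0 0 0 -32" --pt "-17.2 6.1 0 0 0 -35" --pt "-17.2 6.1 0 0 0 -38" --pt "-17.2 6.1 0 0 0 -39.52" --pt "-17.2 6.1 0 0 0 -39.52" --pt "-17.2 6.1 0 0 0 -39.52"

```text
clock: 7.1
position: [0.4607, 0.0363, 0.2264]
eef_rot: [-0.0, 0.052, 0.999, -0.0]
ft_force: [0.4, -0.0, -0.1]
finger_gap: 0.0499
grasp_force: 0.0
```

```bash
python3 go.py .4627 .0353 .147 3.04; python3 - <<'E'
from cell import manip
import cv2,numpy as np
c=manip.read_camera("top");d=manip.read_camera("scene")
a=cv2.resize(c["frame"][190:295,230:360,::-1],None,fx=5,fy=5,interpolation=cv2.INTER_CUBIC)
b=cv2.resize(d["frame"][230:310,195:350,::-1],None,fx=4.19354,fy=4.19354,interpolation=cv2.INTER_CUBIC)[:70*5]
cv2.imwrite("pics/l2.png",a);cv2.imwrite("pics/l2s.png",b)
E
```

```text
7.1 [0.4607 0.0363 0.2264] yaw 3.037674033347366 q [ 0.0537  0.213   1.929  -0.0002  1.0006 -1.413 ] F [ 0.4409 -0.005  -0.1483] [-0.0184 -0.0114 -0.0048] 0.049882781129665266 0.0
shift [-0.0021 -0.0007  0.0794] rot [-0.0003 -0.0009 -0.0023]
```

View pics/l2.png

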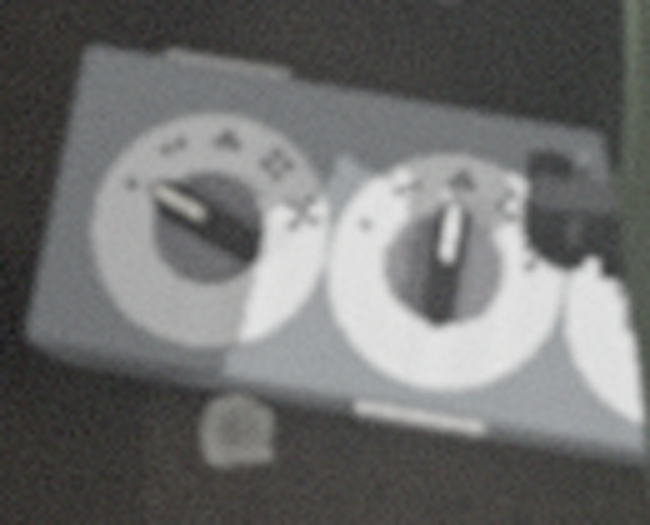

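View pics/l2s.png

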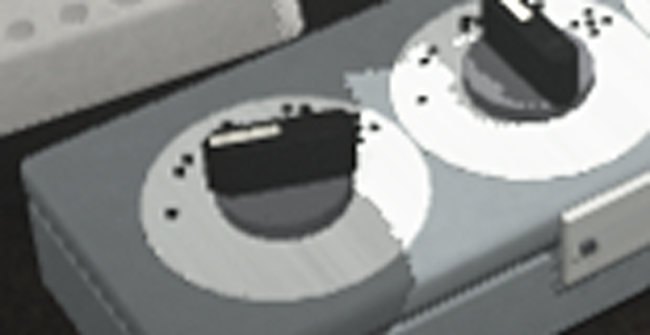

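The left dial's nose in the top crop is at (153,186), its tail at (255,255), and the one-dot at (133,183). That looks aligned, so I'll check it numerically.

```bash
python3 - <<'E'
from h import *
T=load("top0")
t=lambda x,y:((x+.5)/5-.5+230,(y+.5)/5-.5+190)
s=lambda x,y:((x+.5)/4.19354-.5+195,(y+.5)/4.19354-.5+230)
S=load("scene0");a=lambda w:np.arctan2(w[1],w[0])+.157
c=np.array([.491,.2168,0])
print("top dot",a(atz(T,t(133,183),.06)-c),"bar",a(atz(T,t(153,186),.088)-atz(T,t(255,255),.088)))
print("white line",a(atz(T,t(158,190),.088)-atz(T,t(205,216),.088)))
print("scene dot",a(atz(S,s(171,213),.06)-c),"line",a(atz(S,s(209,140),.088)-atz(S,s(281,129),.088)), "bar", a(atz(S,s(206,144),.088)-atz(S,s(357,117),.088)))
E
```

```text
top dot 1.204588930780891 bar 1.1526319343154439
white line 1.2410832284522433
scene dot 1.1735828695214163 line 1.1876894197041836 bar 1.2249049508748426
```

Emit:
send_path --pt "-0.1 0 2 0 0 0" --pt "-0.2 -0.1 4 0 0 0" --pt "-0.2 -0.1 6 0 0 0" --pt "-0.2 -0.1 7 0 0 0" --pt "-0.2 -0.1 7.7 0 0 0" --pt "-0.2 -0.1 7.9 0 0 0" --pt "-0.2 -0.1 7.9 0 0 0"

```text
clock: 7.9
position: [0.4632, 0.0352, 0.1481]
eef_rot: [0.0, 0.051, 0.999, -0.0]
ft_force: [-0.4, -0.5, 0.9]
finger_gap: 0.0496
grasp_force: 0.0
```

```bash
python3 go.py .4627 .0353 .147 3.04
```

```text
7.9 [0.4632 0.0352 0.1481] yaw 3.039623411097789 q [ 0.0511  0.3149  2.0288 -0.0001  0.7975 -1.4177] F [-0.4369 -0.5253  0.8679] [-0.0456 -0.0217 -0.0206] 0.049602652589836774 0.0
shift [0.0005 0.0001 0.0011] rot [ 0.      0.0005 -0.0004]
```

Emit:
send_path --pt "0 0 0 0 0 0" --pt "0 0 0 0 0 0" --pt "0 0 0 0 0 0" --pt "0 0 0 0 0 0" --pt "0 0 0 0 0 0" --pt "0 0 0 0 0 0" --aperture 0 --force 30

```text
clock: 8.5
position: [0.4632, 0.0352, 0.1485]
eef_rot: [0.001, 0.051, 0.999, 0.0]
ft_force: [-1.0, 0.3, 4.9]
finger_gap: 0.011
grasp_force: 33.2
```

```bash
python3 go.py .4627 .0353 .147 2.374
```

```text
8.5 [0.4632 0.0352 0.1485] yaw 3.039822197881562 q [ 0.0511  0.3141  2.0286 -0.0001  0.7977 -1.4179] F [-0.9712  0.2931  4.9355] [ 0.0042  0.1068 -0.0028] 0.010971229383833624 33.22398841381073
shift [0.0005 0.0001 0.0015] rot [0.0005 0.001  0.6658]
```

Emit:
send_path --pt "0 0 0 0 0 1" --pt "0 0 0 0 0 3" --pt "0 0 0 0 0 5" --pt "0 0 0 0 0 7" --pt "0 0 0 0 0 9" --pt "0 0 0 0 0 11" --pt "0 0 0 0 0 12.4" --pt "0 0 0 0 0 13.2" --pt "0 0 0 0 0 13.32" --pt "0 0 0 0 0 13.32" --pt "0 0 0 0 0 13.32"

```text
clock: 9.6
position: [0.4631, 0.0351, 0.1485]
eef_rot: [0.0, 0.374, 0.927, 0.0]
ft_force: [-0.9, -0.7, 6.1]
finger_gap: 0.0107
grasp_force: 33.3
```

```bash
python3 go.py .4627 .0353 .147 2.374
```

```text
9.6 [0.4631 0.0351 0.1485] yaw 2.373899340616075 q [ 0.051   0.3141  2.0286 -0.0004  0.7979 -0.7518] F [-0.8708 -0.7014  6.1103] [-0.0916  0.1863 -0.0314] 0.010689978247363351 33.30444574356079
shift [ 0.0005 -0.0001  0.0015] rot [ 0.0005  0.0009 -0.0001]
```

Emit:
send_path --pt "0 0 0 0 0 0" --pt "0 0 0 0 0 0" --pt "0 0 0 0 0 0" --pt "0 0 0 0 0 0" --aperture 0.05

```text
clock: 10.0
position: [0.4628, 0.0351, 0.1477]
eef_rot: [-0.0, 0.375, 0.927, -0.0]
ft_force: [-0.8, -0.4, 0.1]
finger_gap: 0.0502
grasp_force: 0.0
```

Emit:
send_path --pt "0 0 -2 0 0 0" --pt "0 0 -5 0 0 0" --pt "0 0 -9 0 0 0" --pt "0 0 -12 0 0 0" --pt "1 2 -13 0 0 0" --pt "3 5 -14 0 0 0" --pt "5 9 -14 0 0 0" --pt "7 13 -14 0 0 0" --pt "9 17 -14 0 0 0" --pt "9 19 -14 0 0 0" --pt "9 19 -14 0 0 0" --pt "9 19 -14 0 0 0"

```text
clock: 11.2
position: [0.5297, 0.2341, 0.2872]
eef_rot: [-0.001, 0.374, 0.927, -0.001]
ft_force: [-1.0, 0.1, -0.8]
finger_gap: 0.0499
grasp_force: 0.0
```

```bash
python3 - <<'E'
from cell import manip
import cv2,numpy as np
c=manip.read_camera("top");d=manip.read_camera("scene")
a=cv2.resize(c["frame"][195:300,290:410,::-1],None,fx=4,fy=4,interpolation=cv2.INTER_CUBIC)
b=cv2.resize(d["frame"][175:280,280:440,::-1],(640,420)[:2],interpolation=cv2.INTER_CUBIC)
b=b[:, 320:]
im=np.zeros((420,800,3),np.uint8);im[:,:480]=a;im[:,480:]=b
cv2.imwrite("pics/r2.png",im)
E
```

```text
(no output)
```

View pics/r2.png

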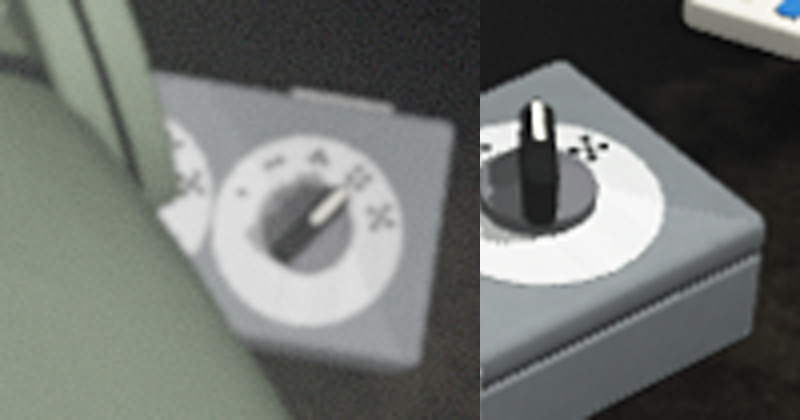

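The right dial's nose at (348,188) lines up with the four-dot group at (357,181). The gripper is clear of the dials.

```bash
python3 -c "
from cell import manip
print(manip.sign_off())"
```

```text
the job is handed in; nothing more can be done
None
```

I set the left dial to one dot and then the right dial to four, left the middle dial at three, and handed the job in at about 11 s with the gripper open and clear of the dials; the camera images agree with both settings.

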